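# Pin the cleaner bottle into its bracket and take off the push-and-turn cap

## Task

Get the machine-cleaner bottle ready for dosing: take the locking pin out of its parking hole on the steel bracket, drop it down through the bracket's two ears and the bottle's eyelet until its collar rests on the upper ear, and let go of it, so that the bottle cannot turn on its swivel pan. Then open the safety cap: grip it, press it down, turn it counter-clockwise (seen from above) while pressing until it comes free, and lift it straight off. Finish while still holding the cap level and still over the bottle, about 5 cm above its mouth, with the pin in place, the bottle upright in the bracket and everything else left alone.

Things in the scene. Friction and masses are not known exactly. Their poses are not given: they have to be found in the camera images.
- bracket: fixed steel bench bracket. Origin on the worktop under the bottle's axis, z up. Base plate x -55..55, y -70..175 mm, 4 mm thick. On it about the origin a round pan (floor z 8, rim z 20, radius 50 mm) that swivels easily with the bottle. Post at y 93..98 mm, 34 mm wide, 104 mm high, carries two level ears (y 51..93, 34 mm wide, 4 mm thick, tops at z 78 and 104)
- bracket_eye (a point): centre of the mouth of the 11 mm through hole in the upper ear, on its top face, at x 0, y 70, z 104 mm of the bracket; the lower ear has the same hole right below. Axes as the bracket
- bracket_park (a point): centre of the top of the parking boss on the bracket, at x 0, y 138, z 56 mm: an upright tube, 21 mm outside, 10.4 mm bore, down to the base plate. The pin starts in it
- bottle: loose white bottle, 90 mm diameter, 0.5 to 0.9 kg, in the pan, which turns with it until it is pinned. Origin: centre of its base, 8 mm above the worktop, z up. Shoulder from z 100 (radius 45) to 123 mm (radius 17). A moulded lug (x -13..13, y 43..83, z 78..84 mm) lies between the bracket's ears, its 14 mm eyelet (at y 70) under their holes
- bottle_mouth (a point): centre of the rim of the bottle's neck (31 mm across, 42 mm over its tabs), 146 mm above its base; inside the cap while that is on
- cap: round ribbed grey push-and-turn cap, 52 mm diameter, 28 mm high, 50 g, raised arrows on top. Origin: centre of its lower edge, z up; locked, this is 134 mm above the bottle's base, x axis along the bottle's. Locked, it neither turns nor lifts. Held 3.5 to 5 mm down it turns counter-clockwise from above (+yaw); it lifts off when turned 46 to 84 degrees (end stop at 85): turn about 65
- liner (a joint): sprung liner inside the cap: 0 with the cap up, grows to 0.0055 m (hard stop) as the cap is pressed down on the bottle; the spring takes 5 N to start, 9.5 N at 3 mm, 12 N at 4.5 mm, 13 N at the stop
- pin: loose locking pin, upright, 60 g, 96 mm long. Origin: tip of the shank, z up. Steel shank 8 mm thick with a 6 mm taper at the tip, collar of 17 mm diameter at z 50..54, neck 10 mm thick, round black knob of 24 mm diameter at z 68..96 mm. Parked, its tip is 6 mm above the worktop and its collar lies on the boss; seated in the ears its tip is 54 mm above the worktop
- pin_collar (a point): centre of the underside of the pin's collar, 50 mm above its tip
- tablet_jar: bystander: loose jar with grey lid, 65 mm diameter, 84 mm high; origin at the centre of its base
- timer: bystander: loose white kitchen timer, 62x68x21 mm; origin at the centre of its base
- counter_brush: bystander: loose flat wooden brush, 142x34x10 mm; origin at the centre of its base
- shot_glass: bystander: loose small glass, 52 mm diameter, 62 mm high; origin at the centre of its base
Things that resemble listed ones, but are neither listed nor needed, are in the scene too. Leave any brown look-alike of the cap alone.

How it is judged:
By the outcome, as a careful person would: the job done as asked, in the order asked, and still so for the second after the job is handed in, while the arm keeps its last pose, push and grip.
It also fails if it takes over 56 s, if anything falls off the work surface, if the arm or the gripper's body presses on something with over 40 N, if the wrist force passes 120 N, or if a joint passes its speed limit or range.

## Robot

A 6-joint arm with a two-finger parallel gripper is mounted at the origin on a cart in front of the work surface, level with it; the furniture and walls round the work are solid. World frame = base frame: x ahead of the robot, y to its left, z up, the work surface at z = 0. Lengths are in mm, angles in rad, forces in N, time in s.
With the tool pointing down it reaches from about 275 to 1000 mm from the base axis. Payload 8.4 kg.
Tool frame: the origin (TCP) lies midway between the tips of the shut fingers; the grasp point (between the pads) lies 19 mm behind it; z points along the fingers, y is the line along which they close (so a half turn about z gives the same grasp; the last joint's range is limited). The gripper opens to 85 mm and grips with 20 to 120 N. Pads are 22 mm wide; open, the fingers measure 114 mm over their backs; the gripper's body (76 mm by 85 mm) begins 54 mm behind the grasp point. The pads swing forward as they close: fully open they stand 13 mm farther back than shut.
Start: joints at [1.231, 0.353, 1.633, -0, 1.155, -0.002], TCP at [207.131, 589.682, 231.281] pointing down, gripper open.
Joint ranges: [-2.63, 2.63], [-0.92, 2.1], [0.06, 2.66], [-1.3, 4.44], [0, 2.69], [-3.02, 3.02]. Speed limits (rad/s): [2.22, 2.22, 2.79, 3.14, 3.14, 3.14].

## Interface

Orientations are given as [roll, pitch, yaw] about the fixed x, y, z axes, in that order (R = Rz(yaw) Ry(pitch) Rx(roll)).
In Python, from rig import telemetry, optics, r gives the robot as it stands.
- The arm moves only by the tool play_rows, never from a script. Its arguments are lists of equal length, an entry for each row: "dp": the shift along the tool's x, y, z in units of 40 mm (1.0 is 40 mm), a list of three; "rot": the turn, a rotation vector about the tool's x, y, z in units of 6 degrees (1.0 is 6 degrees), a list of three. In form: {"dp": [[tx, ty, tz], ...], "rot": [[ax, ay, az], ...]}. A call has 1 to 5 rows; each row is the pose to reach, as a shift and turn from the pose commanded when the call began, along the tool's axes at that moment; what a row does not reach only later rows make up. A row lasts 1/12 s, in which the tool goes at most 41.7 mm and 7.16 degrees, less where a joint would pass 70% of its speed; a pose out of reach is approached as far as the arm can. A call with a gripper value outside its range is refused whole. "fingers" is the opening, from 0 (shut) to 1 (fully open), set as the call begins (left out, the last holds). The fingers move at their own pace and stop on an object; "grip_force" is the grip in N (left out, the last holds). Time passes only in rows, so rows that repeat a pose let the fingers close. It gives the time, the measured TCP pose, the force, the opening and the grip force at its end, in the units of the state.
- telemetry.sense(): the state, without advancing time (a new reading comes with each control period).
- optics.grab_frame(name): name is "scene" or "top" or "wrist"; returns a dict with "color" (400x640x3 uint8, red, green, blue), "mtx" (3x3 intrinsics, pixels), "R" (3x3) and "t" (3): a world point X has camera coordinates R X + t; the wrist camera has in their place "mount" (4x4, takes a point from camera to tool coordinates, whose origin is the TCP and whose axes are the flange's). Camera axes: x right, y down, z forward; pixel columns grow to the right and rows downward; lengths in mm; the calibration is good to about 2 mm. A picture is of the moment at which its call begins: read the wrist's pose just before it. There is no depth.
- r.sign_off(): hands the job in; it is judged then, once.
The state is a dict: "clock": time; "qpos": joint angles; "qvel": joint speeds; "joint_efforts": joint torques, N m; "eef_pos": TCP position; "tcp_rot": TCP orientation; "contact_force": force on the tool from outside, world axes, zero at the start; "wrist_torque": the same for the moment, N m; "opening": opening from 0.0 (shut) to 1.0 (fully open); "grasp_force": force on a finger pad.
Only numpy, scipy, OpenCV 4.12 (cv2) and the standard library are available. Lean on these libraries where they do the work, as an engineer would, in place of code of your own. Each camera call takes 0.05 s, during which the arm holds its last target. There are 200 camera calls.

## Working session

There is one attempt and no reset: what is moved stays moved. The work goes in short steps, Python scripts to look and compute and a tool call to move; the robot and the scene stay as the last step left them, time stands still between calls to the robot, and variables do not carry over. Pictures are saved under pics/ and viewed, at most 10 in all, crops included, and the job is handed in when it is done.

Besides the shell and the picture viewer there is one more tool, called after ">>>" as name(argument=value, ...) on one line, values as JSON. play_rows: Moves the arm, as the interface text tells. Its arguments: {"type":"object","properties":{"dp":{"type":"array"},"rot":{"type":"array"},"fingers":{"type":"number"},"grip_force":{"type":"number"}},"required":["dp","rot"]}

```bash
mkdir -p pics
python3 - <<'E'
from rig import telemetry, optics, r
import cv2,numpy as np,pickle
s=telemetry.sense();print(s)
d={}
for n in("scene","top","wrist"):
    f=optics.grab_frame(n);d[n]=f
    cv2.imwrite(f"pics/{n}0.png",f["color"][:,:,::-1])
    print(n,{k:np.round(v,3).tolist() for k,v in f.items() if k!="color"})
pickle.dump(d,open("f0.pkl","wb"))
E
```

```text
{'clock': 0.0, 'qpos': array([ 1.23061232e+00,  3.53645351e-01,  1.63410724e+00, -3.54381779e-05,
        1.15520049e+00, -2.39995089e-03]), 'qvel': array([ 7.26304203e-04,  3.88680065e-06, -1.76096864e-03, -3.08731244e-04,
       -1.57409299e-03,  4.36328065e-04]), 'joint_efforts': array([-1.60821306e-03, -6.05247116e+01, -3.42071450e+01, -3.31162200e-04,
        9.32814495e-03, -2.37903073e-06]), 'eef_pos': array([206.98015347, 589.24461973, 230.57493479]), 'tcp_rot': array([-3.14023216e+00,  2.91370030e-05,  2.80382295e+00]), 'contact_force': array([ 0.14337781, -0.07151098, -0.17417208]), 'wrist_torque': array([-0.07739403,  0.03358534,  0.01306833]), 'grasp_force': 0.0, 'opening': 1.0031803341017793}
scene {'mtx': [[429.193, 0.0, 317.797], [0.0, 429.193, 201.051], [0.0, 0.0, 1.0]], 'R': [[0.665, -0.747, -0.007], [-0.477, -0.418, -0.773], [0.574, 0.518, -0.634]], 't': [-388.672, 319.447, 968.671]}
top {'mtx': [[418.604, 0.0, 312.572], [0.0, 418.604, 196.082], [0.0, 0.0, 1.0]], 'R': [[-0.013, -1.0, -0.008], [-0.989, 0.014, -0.146], [0.146, 0.006, -0.989]], 't': [-42.906, 572.297, 1012.276]}
wrist {'mtx': [[290.902, 0.0, 314.397], [0.0, 290.902, 199.206], [0.0, 0.0, 1.0]], 'mount': [[-0.001, -0.956, -0.293, 75.607], [1.0, -0.001, 0.001, -0.858], [-0.001, -0.293, 0.956, -141.83], [0.0, 0.0, 0.0, 1.0]]}
```

View pics/top0.png

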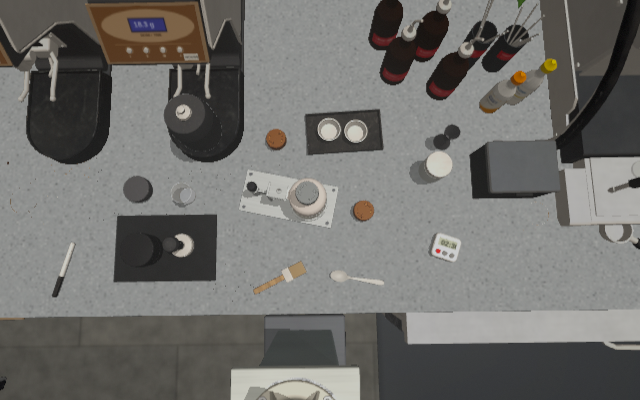

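View pics/scene0.png

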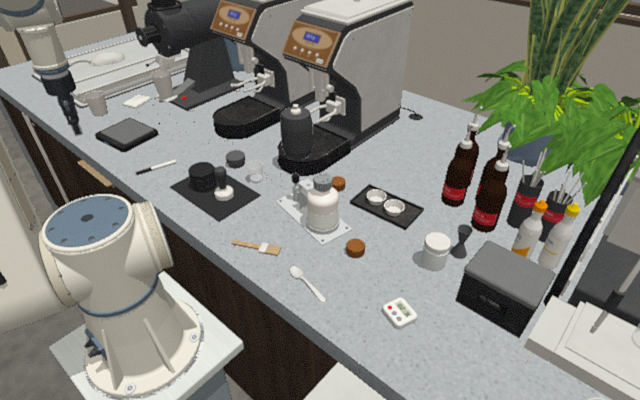

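The top view shows the bracket plate at (289,198), with the bottle and its grey cap at about (307,193) and the pin's black knob at (252,187). These could be mistaken for what I want:
- **Cap:** the brown look-alikes at (276,139) and (364,211), and the dark lid at (137,189).
- **Pin:** the tamper at (170,243), which is off the bracket.

By the description, the grey cap on the bottle and the black knob on the plate are the right ones. I'll check both in one close crop.

```bash
cat > h.py <<'E'
import numpy as np,cv2,pickle
def ray(f,u,v):
    d=np.linalg.inv(f["mtx"])@[u,v,1.]; R=np.array(f["R"]);t=np.array(f["t"])
    return -R.T@t, R.T@d
def atz(f,u,v,z):
    c,d=ray(f,u,v); return c+d*(z-c[2])/d[2]
def proj(f,X):
    p=f["mtx"]@(np.array(f["R"])@np.array(X,float)+f["t"]); return p[:2]/p[2]
def tri(*a):
    A=np.zeros((3,3));b=np.zeros(3)
    for f,u,v in a:
        c,d=ray(f,u,v);d/=np.linalg.norm(d);P=np.eye(3)-np.outer(d,d);A+=P;b+=P@c
    return np.linalg.solve(A,b)
def world(f,s):
    """wrist frame -> add R,t from state"""
    from scipy.spatial.transform import Rotation as Ro
    T=np.eye(4);T[:3,:3]=Ro.from_euler("xyz",s["tcp_rot"]).as_matrix();T[:3,3]=s["eef_pos"]
    M=np.linalg.inv(T@np.array(f["mount"]));f["R"]=M[:3,:3];f["t"]=M[:3,3];return f
E
python3 - <<'E'
import cv2,pickle,numpy as np
d=pickle.load(open("f0.pkl","rb"))
a=cv2.resize(d["top"]["color"][160:235,232:347],None,fx=6.9,fy=6.9,interpolation=2)[:,:,::-1][:300*2]
b=cv2.resize(d["scene"]["color"][165:250,270:360],None,fx=6.9,fy=6.9,interpolation=2)[:,:,::-1]
a=cv2.resize(d["top"]["color"][165:230,235:345],None,fx=7,fy=7,interpolation=2)[:,:,::-1]
cv2.imwrite("pics/ca.png",a)
b=cv2.resize(d["scene"]["color"][170:245,272:362],None,fx=8,fy=8,interpolation=2)[:,:,::-1]
cv2.imwrite("pics/cb.png",b);print(a.shape,b.shape)
E
```

```text
(455, 770, 3) (600, 720, 3)
```

View pics/ca.png

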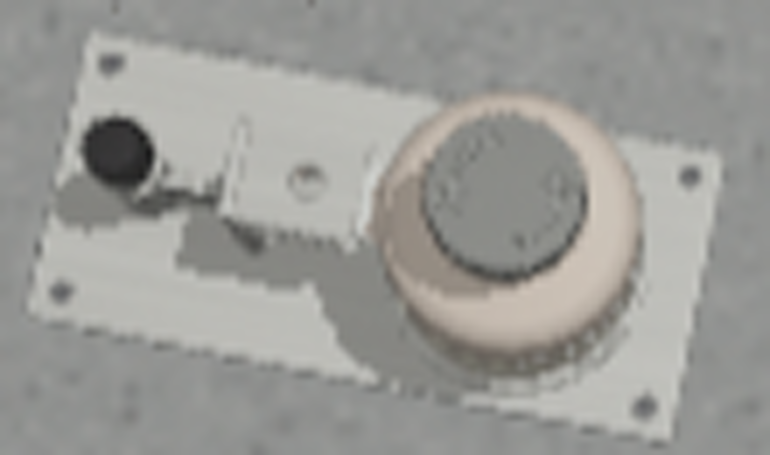

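View pics/cb.png

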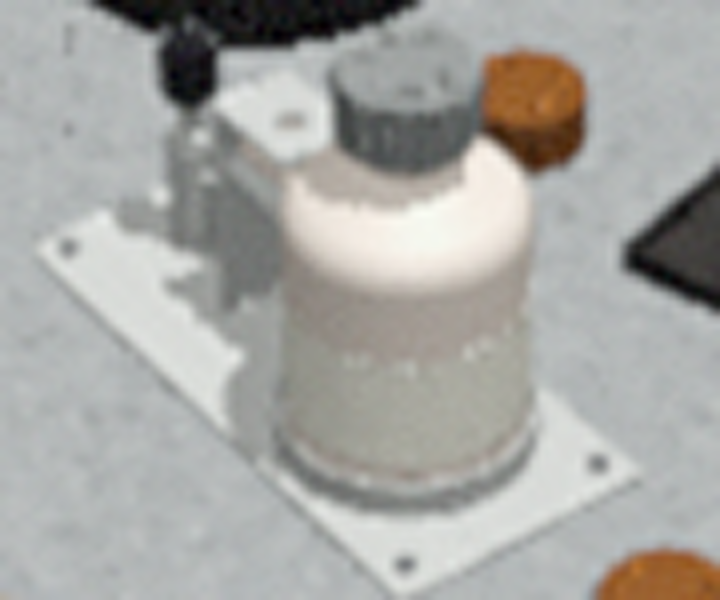

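The crops confirm it. The knob is at about (118,152) in the top crop, the empty eye hole at (308,180) and the ribbed grey cap at (504,190). The plate corners are sharp in both views, so I'll fit the bracket pose to them.

Run:
```python
from h import *
from scipy.optimize import least_squares
d=pickle.load(open("f0.pkl","rb"))
T=[((91,30),(55,175,4)),((720,153),(55,-70,4)),((668,441),(-55,-70,4)),((28,317),(-55,175,4)),((308,180),(0,70,104)),((118,152),(0,138,88)),((504,190),(0,0,170))]
S=[((37,246),(-55,175,4)),((402,598),(-55,-70,4)),((642,470),(55,-70,4)),((292,119),(0,70,104)),((188,66),(0,138,88)),((405,66),(0,0,170))]
O=[("top",(235+(u+.5)/7-.5,165+(v+.5)/7-.5),X) for (u,v),X in T]+[("scene",(272+(u+.5)/8-.5,170+(v+.5)/8-.5),X) for (u,v),X in S]
def W(p,X):
    c,s=np.cos(p[2]),np.sin(p[2]);return [p[0]+c*X[0]-s*X[1],p[1]+s*X[0]+c*X[1],X[2]]
def res(p,cams=("top","scene")): return np.concatenate([proj(d[n],W(p,X))-uv for n,uv,X in O if n in cams])
for c in (("top",),("scene",),("top","scene")):
    k=least_squares(lambda p:res(p,c),[550,0,-.2],x_scale=[10,10,.1]);print(c,k.x,np.round(k.fun.reshape(-1,2),2).tolist())
for n,X in dict(eye=(0,70,104),park=(0,138,56),cap=(0,0,142)).items():print(n,np.round(W(k.x,X),1))
for n,a in dict(knob=((118,152),(188,66)),hole=((308,180),(292,119)),cap=((504,190),(405,66))).items():
    (u,v),(x,y)=a
    print(n,np.round(tri((d["top"],235+u/7-.4,165+v/7-.4),(d["scene"],272+x/8-.4,170+y/8-.4)),1))
```

```text
('top',) [ 5.62554185e+02 -3.86626254e+01 -2.07225951e-01] [[-0.54, -0.0], [0.92, -0.07], [0.51, 0.04], [-0.63, -0.33], [-0.25, 0.25], [-0.03, -0.01], [0.04, 0.05]]
('scene',) [ 5.61239740e+02 -3.91818999e+01 -2.13070536e-01] [[-0.77, -0.35], [-0.19, 0.15], [0.21, 0.13], [0.09, 0.08], [0.31, 0.04], [0.29, -0.19]]
('top', 'scene') [ 5.62180223e+02 -3.87078405e+01 -2.09263180e-01] [[-0.46, 0.01], [0.97, 0.13], [0.48, 0.23], [-0.63, -0.33], [-0.22, 0.35], [0.01, 0.03], [0.06, 0.21], [-0.81, -0.44], [0.03, -0.11], [0.3, -0.19], [0.11, -0.1], [0.27, -0.09], [0.39, -0.42]]
eye [576.7  29.8 104. ]
park [590.8  96.3  56. ]
cap [562.2 -38.7 142. ]
knob [590.7  96.6  87.5]
hole [577.1  29.6 103.4]
cap [562.4 -38.1 168.2]
```

```bash
cat > plan.py <<'E'
import sys,numpy as np
from scipy.spatial.transform import Rotation as Ro
from rig import telemetry
def plan(x,y,z,yaw,n=1,start=None):
    s=telemetry.sense(); p=np.array(s["eef_pos"] if start is None else start[0]);e=s["tcp_rot"] if start is None else start[1]
    R=Ro.from_euler("xyz",e); G=Ro.from_euler("xyz",[np.pi,0,yaw]); w=(R.inv()*G).as_rotvec()
    print("clock",round(s["clock"],2),"at",np.round(s["eef_pos"],1),np.round(s["tcp_rot"],3),"F",np.round(s["contact_force"],1),"open",round(s["opening"],3),"grip",round(s["grasp_force"],1))
    g=np.array([x,y,z])
    for k in range(n):
        dp=R.inv().apply((g-p)/n)/40; print("dp",np.round(dp,3).tolist(),"rot",np.round(np.degrees(w)/n/6,3).tolist(),"rows>=",np.ceil(max(np.linalg.norm(dp)*40/41.7,np.degrees(np.linalg.norm(w))/n/7.16)))
        p=p+(g-p)*0+(g-(p if k==0 else p0))/n if False else p+d if k else p+(d:=(g-p)/n)
        g0=g; R=R*Ro.from_rotvec(w/n)
        g=p+d*(n) 
if __name__=="__main__":
    a=list(map(float,sys.argv[1:])); plan(*a[:4],int(a[4]) if len(a)>4 else 1)
E
python3 - <<'E'
src=open('plan.py').read()
i=src.index("    g=np.array"); j=src.index("if __name__")
src=src[:i]+'''    d=(np.array([x,y,z])-p)/n
    for k in range(n):
        dp=R.inv().apply(d)/40
        print("dp",np.round(dp,3).tolist(),"rot",np.round(np.degrees(w)/n/6,3).tolist(),"rows>=",max(np.linalg.norm(d)/41.7,np.degrees(np.linalg.norm(w))/n/7.16).round(2))
        R=R*Ro.from_rotvec(w/n)
'''+src[j:]
open('plan.py','w').write(src)
E
python3 plan.py 590.7 96.4 190 1.361 4
```

```text
clock 0.15 at [207.  589.4 230.7] [-3.141  0.     2.804] F [-0.  -0.2  0.2] open 1.001 grip 0.0
dp [-3.284, -2.112, 0.257] rot [-0.002, 0.002, 3.445] rows>= 3.75
dp [-3.818, -0.817, 0.256] rot [-0.002, 0.002, 3.445] rows>= 3.75
dp [-3.86, 0.583, 0.255] rot [-0.002, 0.002, 3.445] rows>= 3.75
dp [-3.406, 1.908, 0.255] rot [-0.002, 0.002, 3.445] rows>= 3.75
```

>>> play_rows(dp=[[-0.66, -0.42, 0.05], [-1.31, -0.84, 0.1], [-1.97, -1.27, 0.15], [-2.63, -1.69, 0.2], [-3.28, -2.11, 0.26]], rot=[[0, 0, 0.69], [0, 0, 1.38], [0, 0, 2.07], [0, 0, 2.76], [0, 0, 3.445]], fingers=0.7, grip_force=40)

```text
clock: 0.57
eef_pos: [303.5, 465.3, 220.6]
tcp_rot: [-3.141, 0.0, 2.44]
contact_force: [1.4, 0.2, -0.7]
opening: 0.698
grasp_force: 0.0
```

>>> play_rows(dp=[[-0.76, -0.16, 0.05], [-1.53, -0.33, 0.1], [-2.29, -0.49, 0.15], [-3.05, -0.65, 0.2], [-3.82, -0.82, 0.26]], rot=[[0, 0, 0.69], [0, 0, 1.38], [0, 0, 2.07], [0, 0, 2.76], [0, 0, 3.445]])

```text
clock: 0.98
eef_pos: [399.5, 341.9, 210.4]
tcp_rot: [3.142, -0.0, 2.079]
contact_force: [-0.3, -0.3, 0.4]
opening: 0.703
grasp_force: 0.0
```

>>> play_rows(dp=[[-0.77, 0.12, 0.05], [-1.54, 0.23, 0.1], [-2.32, 0.35, 0.15], [-3.09, 0.47, 0.2], [-3.86, 0.58, 0.26]], rot=[[0, 0, 0.69], [0, 0, 1.38], [0, 0, 2.07], [0, 0, 2.76], [0, 0, 3.445]])

```text
clock: 1.4
eef_pos: [495.4, 218.5, 199.9]
tcp_rot: [-3.142, 0.0, 1.718]
contact_force: [0.2, 0.5, 0.5]
opening: 0.701
grasp_force: 0.0
```

>>> play_rows(dp=[[-0.85, 0.48, 0.06], [-1.7, 0.95, 0.13], [-2.55, 1.43, 0.19], [-3.41, 1.91, 0.26], [-3.41, 1.91, 0.26]], rot=[[0, 0, 0.86], [0, 0, 1.72], [0, 0, 2.58], [0, 0, 3.445], [0, 0, 3.445]])

```text
clock: 1.82
eef_pos: [594.2, 91.5, 189.2]
tcp_rot: [3.139, 0.001, 1.352]
contact_force: [-1.1, 0.1, 0.5]
opening: 0.701
grasp_force: 0.0
```

Run:
```python
from h import *
from rig import telemetry,optics
from plan import plan
s=telemetry.sense();f=world(optics.grab_frame("wrist"),s)
plan(590.7,96.4,67,1.361,2)
pickle.dump(f,open("w1.pkl","wb"))
for X in((590.7,96.6,102),(577,29.7,104)):print(np.round(proj(f,X),1))
cv2.imwrite("pics/w1.png",f["color"][:,:,::-1])
```

```text
clock 1.87 at [592.2  93.6 189. ] [3.142e+00 1.000e-03 1.356e+00] F [-0.   0.1  0.7] open 0.699 grip 0.0
dp [0.03, -0.026, 1.525] rot [0.0, 0.002, -0.025] rows>= 1.46
dp [0.03, -0.026, 1.525] rot [0.0, 0.002, -0.025] rows>= 1.46
[309.8 198.9]
[311.5 273.2]
```

View pics/w1.png

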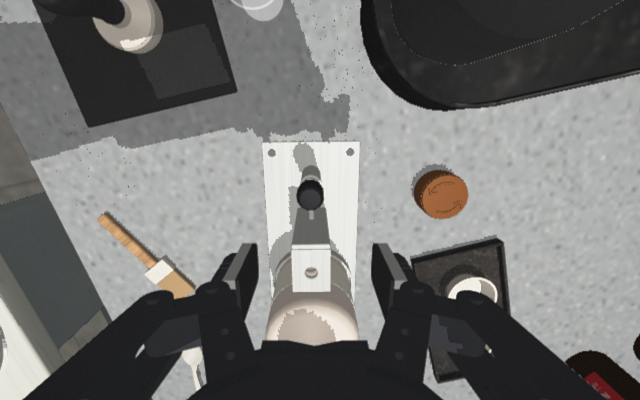

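The wrist view shows the knob at (310,193) and the eye hole at (311,272), with the plate straight up the picture. Both lie about where predicted, while the arm was still settling. I'm going down onto the knob.

>>> play_rows(dp=[[0, 0, 0], [0, 0, 0.5], [0, 0, 1.0], [0, 0, 1.5], [0, 0, 1.5]], rot=[[0, 0, 0], [0, 0, 0], [0, 0, 0], [0, 0, 0], [0, 0, 0]])

```text
clock: 2.28
eef_pos: [587.3, 97.5, 126.3]
tcp_rot: [-3.136, 0.002, 1.363]
contact_force: [-1.1, -0.5, -0.5]
opening: 0.7
grasp_force: 0.0
```

Run:
```python
from h import *
from rig import telemetry,optics
from plan import plan
s=telemetry.sense();f=world(optics.grab_frame("wrist"),s)
plan(590.7,96.4,67,1.361)
for X in((590.7,96.6,102),(577,29.7,104)):print(np.round(proj(f,X),1))
g=cv2.cvtColor(f["color"],cv2.COLOR_RGB2GRAY)
c=g[100:260,240:380]; m=(c<45).astype("uint8")
n,l,st,ce=cv2.connectedComponentsWithStats(m)
for i in range(1,n):
    if st[i,4]>60:print(st[i]+[240,100,0,0,0],ce[i]+[240,100])
cv2.imwrite("pics/w2.png",f["color"][:,:,::-1])
```

```text
clock 2.33 at [588.4  97.5 128.1] [-3.138e+00  1.000e-03  1.363e+00] F [ 0.1 -0.7  0.8] open 0.701 grip 0.0
dp [-0.013, 0.068, 1.528] rot [-0.039, 0.013, 0.019] rows>= 1.47
[321.7 235.3]
[321.7 328.3]
[304 208  35  37 573] [320.46073298 220.44502618]
[245 244  12  16 126] [252.02380952 252.95238095]
[373 244   7  16 100] [375.87 252.24]
```

>>> play_rows(dp=[[0, 0, 0], [0, 0, 0], [0, 0, 0], [0, 0, 0], [0, 0, 0]], rot=[[0, 0, 0], [0, 0, 0], [0, 0, 0], [0, 0, 0], [0, 0, 0]])

```text
clock: 2.75
eef_pos: [591.1, 96.6, 130.5]
tcp_rot: [3.14, -0.0, 1.361]
contact_force: [-0.3, 0.3, -0.9]
opening: 0.696
grasp_force: 0.0
```

Run:
```python
from h import *
from rig import telemetry,optics
from plan import plan
s=telemetry.sense();f=world(optics.grab_frame("wrist"),s)
plan(590.7,96.4,67,1.361)
for X in((590.7,96.6,102),(590.7,96.6,88),(590.7,96.6,74),(577,29.7,104)):print(np.round(proj(f,X),1))
g=cv2.cvtColor(f["color"],cv2.COLOR_RGB2GRAY)
c=g[100:260,240:380]; m=(c<45).astype("uint8")
n,l,st,ce=cv2.connectedComponentsWithStats(m)
for i in range(1,n):
    if st[i,4]>300:print(st[i]+[240,100,0,0,0],ce[i]+[240,100])
cv2.imwrite("pics/w2.png",cv2.resize(f["color"][150:390,200:440,::-1],None,fx=2.5,fy=2.5))
```

```text
clock 2.8 at [591.   96.6 130.3] [ 3.141 -0.     1.361] F [ 0.4  0.6 -0.1] open 0.694 grip 0.0
dp [-0.006, -0.007, 1.583] rot [0.008, -0.003, -0.002] rows>= 1.52
[315.2 232.5]
[315.2 224.3]
[315.1 217. ]
[316.  324.1]
[299 206  33  36 533] [314.38273921 218.00375235]
```

View pics/w2.png

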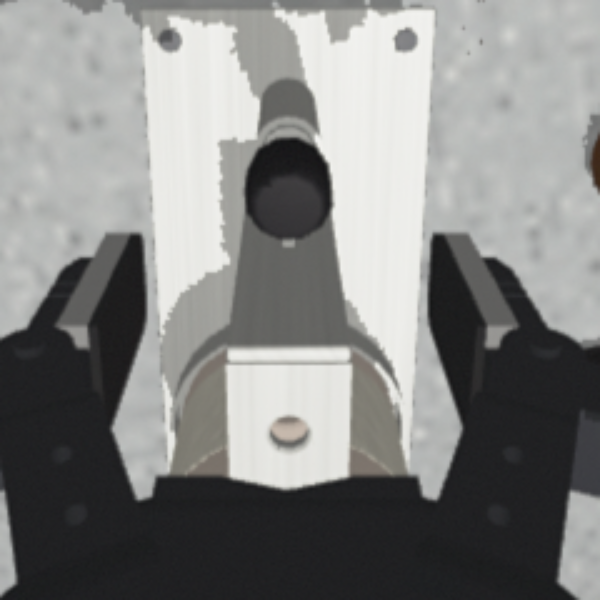

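The crop shows the knob's top at (315,232.8) and the eye hole at (315,322). Both match their predictions to within about 1 mm, so I'm descending to grip.

>>> play_rows(dp=[[0, 0, 0.4], [0, 0, 0.8], [0, 0, 1.2], [0, 0, 1.5], [0, 0, 1.58]], rot=[[0, 0, 0], [0, 0, 0], [0, 0, 0], [0, 0, 0], [0, 0, 0]])

```text
clock: 3.22
eef_pos: [589.5, 96.3, 64.6]
tcp_rot: [-3.139, 0.001, 1.361]
contact_force: [-0.7, -1.1, -1.5]
opening: 0.7
grasp_force: 0.0
```

>>> play_rows(dp=[[0, 0, 0], [0, 0, 0], [0, 0, 0]], rot=[[0, 0, 0], [0, 0, 0], [0, 0, 0]])

```text
clock: 3.47
eef_pos: [591.4, 96.6, 67.3]
tcp_rot: [3.14, -0.0, 1.361]
contact_force: [0.5, 0.3, 0.1]
opening: 0.704
grasp_force: 0.0
```

>>> play_rows(dp=[[0, 0, 0], [0, 0, 0], [0, 0, 0], [0, 0, 0], [0, 0, 0]], rot=[[0, 0, 0], [0, 0, 0], [0, 0, 0], [0, 0, 0], [0, 0, 0]], fingers=0, grip_force=40)

```text
clock: 3.88
eef_pos: [591.0, 96.6, 67.0]
tcp_rot: [3.141, -0.0, 1.361]
contact_force: [-1.3, 0.9, 5.8]
opening: 0.272
grasp_force: 39.0
```

>>> play_rows(dp=[[0, 0, 0], [0, 0, 0], [0, 0, 0]], rot=[[0, 0, 0], [0, 0, 0], [0, 0, 0]])

```text
clock: 4.13
eef_pos: [591.0, 96.6, 67.1]
tcp_rot: [3.141, -0.0, 1.361]
contact_force: [-1.1, 0.3, 5.6]
opening: 0.271
grasp_force: 39.0
```

>>> play_rows(dp=[[0, 0, -0.2], [0, 0, -0.6], [0, 0, -1.0], [0, 0, -1.4], [0, 0, -1.8]], rot=[[0, 0, 0], [0, 0, 0], [0, 0, 0], [0, 0, 0], [0, 0, 0]])

```text
clock: 4.55
eef_pos: [590.4, 96.5, 139.4]
tcp_rot: [-3.141, 0.0, 1.361]
contact_force: [-0.1, 1.0, -0.6]
opening: 0.264
grasp_force: 39.5
```

>>> play_rows(dp=[[0, 0, -0.4], [0, 0, -0.8], [0, 0, -1.1], [0, 0, -1.1], [0, 0, -1.1]], rot=[[0, 0, 0], [0, 0, 0], [0, 0, 0], [0, 0, 0], [0, 0, 0]])

```text
clock: 4.97
eef_pos: [590.9, 96.5, 182.9]
tcp_rot: [3.141, -0.0, 1.361]
contact_force: [-0.9, 0.0, -0.9]
opening: 0.272
grasp_force: 39.6
```

>>> play_rows(dp=[[0, 0, 0], [0, 0, 0], [0, 0, 0]], rot=[[0, 0, 0], [0, 0, 0], [0, 0, 0]])

```text
clock: 5.22
eef_pos: [590.1, 96.4, 181.4]
tcp_rot: [-3.14, 0.001, 1.361]
contact_force: [-0.0, 1.0, -0.6]
opening: 0.269
grasp_force: 39.6
```

Run:
```python
from h import *
from rig import telemetry,optics
from plan import plan
s=telemetry.sense();f=world(optics.grab_frame("wrist"),s)
t=optics.grab_frame("scene");pickle.dump((f,t,s),open("w3.pkl","wb"))
plan(577,29.8,s["eef_pos"][2],1.361)
a=cv2.resize(f["color"][150:390,200:440,::-1],(400,400),interpolation=2)
b=cv2.resize(t["color"][120:220,260:360,::-1],(400,400),interpolation=2)
cv2.imwrite("pics/w3.png",np.hstack([a,b]))
```

```text
clock 5.32 at [590.3  96.5 181.7] [-3.14   0.     1.361] F [-0.1  0.5 -0.2] open 0.267 grip 39.6
dp [-1.699, 0.022, 0.009] rot [-0.011, 0.004, -0.002] rows>= 1.63
```

View pics/w3.png

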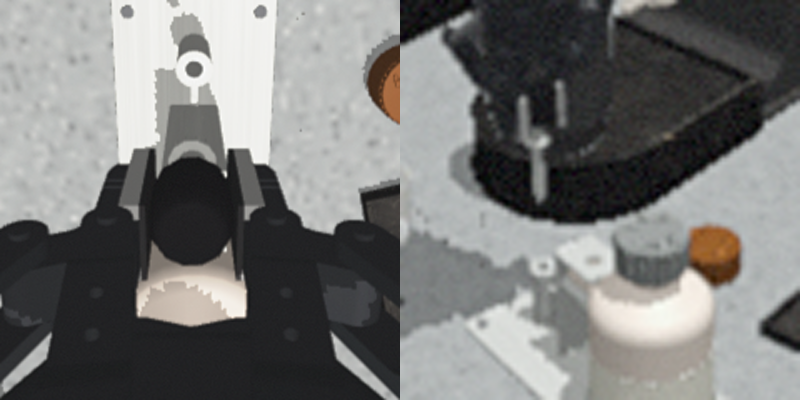

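The pin is held upright. In the scene camera its collar is at about (295,155) and its tip at (295,171), and the boss is empty. I'll check the tip numerically, then move it over the eye.

Run:
```python
from h import *
f,t,s=pickle.load(open("w3.pkl","rb"))
p=s["eef_pos"]
for z in(-61,-11,-7):print(np.round(proj(t,p+[0,0,z]),2))
print(np.round(proj(t,p+[5,0,-61])-proj(t,p+[0,0,-61]),2),np.round(proj(t,p+[0,5,-61])-proj(t,p+[0,0,-61]),2))
g=cv2.cvtColor(t["color"],cv2.COLOR_RGB2GRAY)
print(g[150:176,288:303])
```

```text
[294.68 169.05]
[293.96 154.96]
[293.91 153.8 ]
[ 1.16 -0.73] [-1.2  -0.63]
[[ 39  68 118 120  72  17  27  20  23  22  33  82 121  89  48]
 [ 41  73 120 121  82  53  50  50  44  31  35  71  96  73  48]
 [ 43  75 118 125  94  98  98  86  57  42  41  43  48  48  43]
 [ 51  77 115 130 101 112 117 120  98  60  37  38  44  37  41]
 [ 60  83 116 131 120 117 125 170 161 102  45  36  45  32  29]
 [ 50  72  90 129 144 142 166 199 178 105  43  26  35  34  33]
 [ 43  35  40  94 124 146 173 175 128  61  33  36  37  39  34]
 [ 44  47  36  44  79 122 132 102  55  41  36  34  34  40  35]
 [ 53  54  49  37  67 113 123  89  55  40  40  40  37  50  59]
 [ 41  42  39  54  65 116 123  91  42  39  37  45  39  53  66]
 [ 21  16  22  16  48 112 128 110  68  37  42  47  38  44  45]
 [ 22  20  24   7  36 115 136 132  84  40  38  37  32  32  35]
 [ 21  21  20  11  32 114 139 139  89  28   2  16  23  16  17]
 [ 26   8  22  17  35 114 138 138  91  21   8  15  23  16  19]
 [ 16  22  22  11  37 120 140 140  87  24  17  20  22  30  29]
 [ 26  22  15   9  37 120 143 138  89  27  14  17  14  25  21]
 [ 21  13  26   9  32 114 137 139  89  27  20  13  20  27  23]
 [  8  25  27  22  29 110 141 143  90  27   5  16  17  24  21]
 [ 14  16  23  14  30  89 127 138  86  30  21  23  14  27   9]
 [ 22  24  22  21  26  42 119 118  64  24  31  19  25  21  19]
 [ 14  26  15  17  22  32  88  66  32  25  28  17  34  22  28]
 [ 14   8  25  15  24  17  37  29  27  26  13  27  24  22  12]
 [ 48  23  10  17  26  21  22  20  21  25  24  18  20  26  19]
 [137  92  49  44  28   8  15  12   6  23  15  19  21  24  25]
 [177 157 147 146 104  54  52  45  41  46  24   9  16  19  30]
 [179 182 184 187 167 152 151 147 150 151 102  45  48  46  40]]
```

>>> play_rows(dp=[[-0.3, 0, 0], [-0.7, 0, 0], [-1.1, 0, 0], [-1.5, 0.01, 0], [-1.7, 0.02, 0]], rot=[[0, 0, 0], [0, 0, 0], [0, 0, 0], [0, 0, 0], [0, 0, 0]])

```text
clock: 5.73
eef_pos: [576.5, 27.8, 182.3]
tcp_rot: [-3.141, 0.001, 1.36]
contact_force: [0.5, -0.1, -0.4]
opening: 0.264
grasp_force: 39.6
```

>>> play_rows(dp=[[0, 0, 0], [0, 0, 0], [0, 0, 0], [0, 0, 0], [0, 0, 0]], rot=[[0, 0, 0], [0, 0, 0], [0, 0, 0], [0, 0, 0], [0, 0, 0]])

```text
clock: 6.15
eef_pos: [577.4, 30.5, 182.5]
tcp_rot: [3.142, -0.0, 1.361]
contact_force: [0.3, 0.9, -0.9]
opening: 0.271
grasp_force: 39.6
```

Run:
```python
from h import *
from rig import telemetry,optics
from plan import plan
s=telemetry.sense();f=world(optics.grab_frame("wrist"),s)
t=optics.grab_frame("scene");pickle.dump((f,t,s),open("w4.pkl","wb"))
plan(577,29.8,s["eef_pos"][2],1.361)
print([np.round(proj(t,X),1) for X in(s["eef_pos"]+[0,0,-61],(577,29.8,104))])
a=cv2.resize(f["color"][130:330,214:414,::-1],(400,400),interpolation=2)
b=cv2.resize(t["color"][130:210,270:350,::-1],(400,400),interpolation=2)
cv2.imwrite("pics/w4.png",np.hstack([a,b]))
```

```text
clock 6.25 at [577.4  30.4 182.5] [-3.142 -0.     1.361] F [-0.1  0.8 -1. ] open 0.271 grip 39.6
dp [-0.016, -0.006, -0.0] rot [-0.0, -0.001, 0.004] rows>= 0.02
[array([308. , 179.3]), array([308.2, 184.3])]
```

View pics/w4.png

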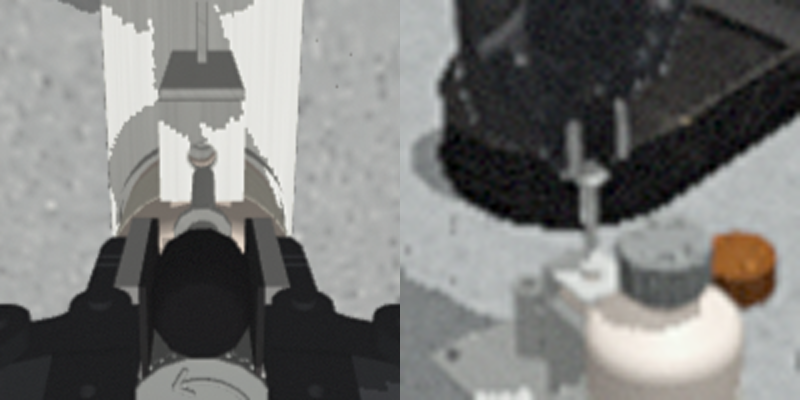

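The scene view puts the pin's tip at (308,179.6), on its prediction (308.0,179.3), just above the upper ear's hole. The wrist view shows the shank pointing at the hole at (315.5,207.5). I'll check that offset numerically.

Run:
```python
from h import *
f,t,s=pickle.load(open("w4.pkl","rb"))
p=s["eef_pos"]
print("tip",np.round(proj(f,p+[0,0,-61]),1),"eye fit",np.round(proj(f,(576.9,29.8,104)),1), "eye under tool",np.round(proj(f,(p[0],p[1],104)),1))
cv2.imwrite("pics/w5.png",cv2.resize(f["color"][185:265,275:355,::-1],(560,560),interpolation=2))
```

```text
tip [315.6 214.7] eye fit [315.1 208.1] eye under tool [315.6 207.2]
```

View pics/w5.png

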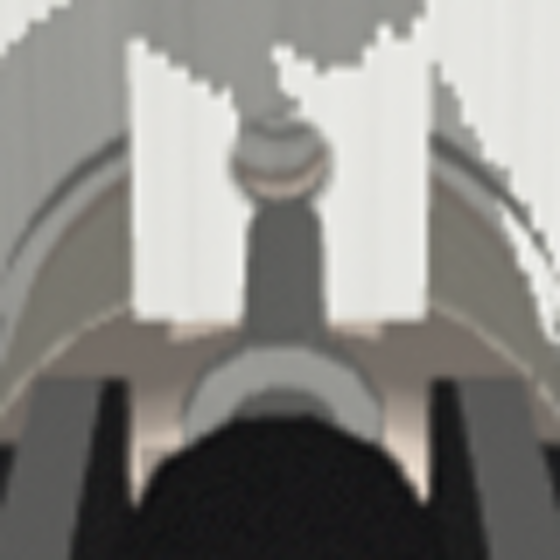

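The crop shows the hole's centre at (314.6,207.7) and the tip centred at u≈315.4. The hole is therefore 0.7 mm to −y and 0.5 mm to −x of the tool, so I'm correcting that and lowering.

>>> play_rows(dp=[[-0.012, -0.015, 0], [-0.012, -0.015, 0.15], [-0.012, -0.015, 0.3], [-0.012, -0.015, 0.45], [-0.012, -0.015, 0.55]], rot=[[0, 0, 0], [0, 0, 0], [0, 0, 0], [0, 0, 0], [0, 0, 0]])

```text
clock: 6.67
eef_pos: [576.1, 29.4, 159.2]
tcp_rot: [-3.14, 0.0, 1.361]
contact_force: [0.3, -0.4, -0.6]
opening: 0.266
grasp_force: 39.6
```

>>> play_rows(dp=[[0, 0, 0], [0, 0, 0.05], [0, 0, 0.1], [0, 0, 0.15], [0, 0, 0.2]], rot=[[0, 0, 0], [0, 0, 0], [0, 0, 0], [0, 0, 0], [0, 0, 0]])

```text
clock: 7.08
eef_pos: [576.7, 29.5, 152.5]
tcp_rot: [3.141, -0.0, 1.361]
contact_force: [0.1, 0.1, -0.5]
opening: 0.265
grasp_force: 39.6
```

>>> play_rows(dp=[[0, 0, 0.1], [0, 0, 0.2], [0, 0, 0.3], [0, 0, 0.4], [0, 0, 0.5]], rot=[[0, 0, 0], [0, 0, 0], [0, 0, 0], [0, 0, 0], [0, 0, 0]])

```text
clock: 7.5
eef_pos: [576.5, 29.5, 132.0]
tcp_rot: [-3.141, 0.0, 1.361]
contact_force: [-1.1, 0.3, -0.3]
opening: 0.27
grasp_force: 39.6
```

>>> play_rows(dp=[[0, 0, 0.05], [0, 0, 0.1], [0, 0, 0.15], [0, 0, 0.2], [0, 0, 0.25]], rot=[[0, 0, 0], [0, 0, 0], [0, 0, 0], [0, 0, 0], [0, 0, 0]])

```text
clock: 7.92
eef_pos: [576.7, 29.5, 122.4]
tcp_rot: [3.141, -0.0, 1.361]
contact_force: [-0.4, 0.3, -0.5]
opening: 0.27
grasp_force: 39.6
```

>>> play_rows(dp=[[0, 0, 0.04], [0, 0, 0.08], [0, 0, 0.12], [0, 0, 0.16], [0, 0, 0.17]], rot=[[0, 0, 0], [0, 0, 0], [0, 0, 0], [0, 0, 0], [0, 0, 0]])

```text
clock: 8.33
eef_pos: [576.5, 29.5, 115.4]
tcp_rot: [-3.141, 0.0, 1.361]
contact_force: [-0.1, 0.9, -0.1]
opening: 0.27
grasp_force: 39.6
```

>>> play_rows(dp=[[0, 0, 0.01], [0, 0, 0.02], [0, 0, 0.02]], rot=[[0, 0, 0], [0, 0, 0], [0, 0, 0]])

```text
clock: 8.58
eef_pos: [576.6, 29.5, 115.1]
tcp_rot: [3.142, -0.0, 1.361]
contact_force: [-1.3, 0.2, 1.3]
opening: 0.272
grasp_force: 39.9
```

>>> play_rows(dp=[[0, 0, 0], [0, 0, 0], [0, 0, 0], [0, 0, 0]], rot=[[0, 0, 0], [0, 0, 0], [0, 0, 0], [0, 0, 0]], fingers=0.6)

```text
clock: 8.92
eef_pos: [576.7, 29.5, 114.9]
tcp_rot: [3.141, -0.0, 1.361]
contact_force: [0.5, -0.1, -0.8]
opening: 0.601
grasp_force: 0.0
```

>>> play_rows(dp=[[0, 0, -0.3], [0, 0, -0.9], [0, 0, -1.6], [0, 0, -2.3], [0, 0, -2.7]], rot=[[0, 0, 0], [0, 0, 0], [0, 0, 0], [0, 0, 0], [0, 0, 0]])

```text
clock: 9.33
eef_pos: [577.8, 29.6, 226.9]
tcp_rot: [3.138, -0.001, 1.361]
contact_force: [-0.5, -0.4, 0.4]
opening: 0.598
grasp_force: 0.0
```

>>> play_rows(dp=[[0, 0, 0], [0, 0, 0], [0, 0, 0]], rot=[[0, 0, 0], [0, 0, 0], [0, 0, 0]], fingers=0.9)

```text
clock: 9.58
eef_pos: [576.1, 29.5, 222.5]
tcp_rot: [-3.141, 0.0, 1.361]
contact_force: [-1.9, -0.1, 0.2]
opening: 0.9
grasp_force: 0.0
```

Run:
```python
from h import *
from rig import telemetry,optics
from plan import plan
s=telemetry.sense();f=world(optics.grab_frame("wrist"),s)
t=optics.grab_frame("scene");pickle.dump((f,t,s),open("w6.pkl","wb"))
plan(562.2,-38.7,222,0.79)
print("knob top",np.round(proj(f,(576.9,29.8,150)),1),"cap",np.round(proj(f,(562.2,-38.7,170)),1))
print("sc collar under",np.round(proj(t,(576.9,29.8,104)),1),"knob",np.round(proj(t,(576.9,29.8,136)),1),"cap",np.round(proj(t,(562.2,-38.7,170)),1))
a=cv2.resize(f["color"][:,120:520,::-1],(400,400),interpolation=2)
b=cv2.resize(t["color"][150:210,280:340,::-1],(400,400),interpolation=2)
cv2.imwrite("pics/w6.png",np.hstack([a,b]))
```

```text
clock 9.68 at [575.8  29.5 221.7] [-3.139e+00  1.000e-03  1.361e+00] F [-1.   0.1  0.5] open 0.901 grip 0.0
dp [-1.737, 0.024, -0.006] rot [-0.018, 0.011, 5.45] rows>= 4.57
knob top [316.6 209.1] cap [316.5 302. ]
sc collar under [308.2 184.3] knob [308.  175.4] cap [322.6 177.4]
```

View pics/w6.png

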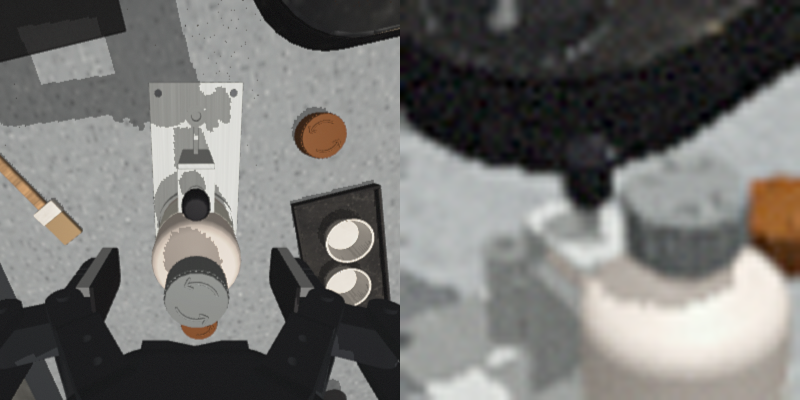

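The wrist view shows the cap's top centred at about (317,301), against a predicted (316.5,302.0). The scene view shows the knob at (308.2,177) and the collar on the upper ear at v≈183, so the pin is seated and released. I'm moving over the cap.

>>> play_rows(dp=[[-0.2, 0, 0], [-0.6, 0, 0], [-1.1, 0.01, 0], [-1.5, 0.02, 0], [-1.74, 0.02, 0]], rot=[[0, 0, 1.09], [0, 0, 2.18], [0, 0, 3.27], [0, 0, 4.36], [0, 0, 5.45]])

```text
clock: 10.1
eef_pos: [561.9, -40.0, 221.6]
tcp_rot: [-3.14, 0.002, 0.784]
contact_force: [-0.1, 0.3, -0.1]
opening: 0.902
grasp_force: 0.0
```

>>> play_rows(dp=[[0, 0, 0], [0, 0, 0], [0, 0, 0], [0, 0, 0], [0, 0, 0]], rot=[[0, 0, 0], [0, 0, 0], [0, 0, 0], [0, 0, 0], [0, 0, 0]])

```text
clock: 10.52
eef_pos: [562.9, -38.1, 222.7]
tcp_rot: [-3.141, 0.0, 0.792]
contact_force: [0.8, -0.1, 0.3]
opening: 0.898
grasp_force: 0.0
```

Run:
```python
from h import *
from rig import telemetry,optics
from plan import plan
s=telemetry.sense();f=world(optics.grab_frame("wrist"),s)
plan(562.4,-38.6,136,0.79)
pc=proj(f,(562.2,-38.7,170));print("cap pred",np.round(pc,1))
hsv=cv2.cvtColor(f["color"],cv2.COLOR_RGB2HSV)
x0,y0=int(pc[0])-60,int(pc[1])-60
c=hsv[y0:y0+120,x0:x0+120];g=cv2.cvtColor(f["color"],cv2.COLOR_RGB2GRAY)[y0:y0+120,x0:x0+120]
def show(v):print(' '.join(map(str,v)))
show(g[60,::4]);show(c[60,::4,1]);show(g[::4,60]);show(c[::4,60,1])
```

```text
clock 10.57 at [562.9 -38.1 222.8] [-3.141  0.     0.792] F [0.7 0.8 0.4] open 0.902 grip 0.0
dp [-0.017, -0.001, 2.169] rot [-0.002, 0.001, 0.02] rows>= 2.08
cap pred [314.9 219.5]
170 175 173 173 167 164 197 100 151 153 154 153 153 154 155 155 155 156 156 157 157 156 156 155 197 178 162 168 170 172
3 3 3 1 3 2 33 5 8 5 8 7 5 7 7 7 5 8 5 6 6 5 6 5 32 21 2 2 4 1
169 169 169 169 164 66 69 103 101 97 99 99 100 100 154 155 153 155 155 151 138 139 151 162 161 172 172 170 177 171
34 34 33 31 32 4 7 7 5 5 5 5 5 5 7 7 5 8 7 3 7 7 5 5 3 3 3 3 4 3
```

>>> play_rows(dp=[[-0.015, 0, 0.4], [-0.015, 0, 0.9], [-0.015, 0, 1.4], [-0.015, 0, 1.8], [-0.015, 0, 2.1]], rot=[[0, 0, 0], [0, 0, 0], [0, 0, 0], [0, 0, 0], [0, 0, 0]])

```text
clock: 10.98
eef_pos: [561.9, -38.8, 137.4]
tcp_rot: [-3.141, 0.001, 0.791]
contact_force: [-1.7, -0.1, -0.0]
opening: 0.899
grasp_force: 0.0
```

>>> play_rows(dp=[[0, 0, 0.07], [0, 0, 0.07], [0, 0, 0.07], [0, 0, 0.07], [0, 0, 0.07]], rot=[[0, 0, 0], [0, 0, 0], [0, 0, 0], [0, 0, 0], [0, 0, 0]])

```text
clock: 11.4
eef_pos: [563.1, -39.2, 137.1]
tcp_rot: [3.14, -0.001, 0.79]
contact_force: [-0.5, 0.3, 0.7]
opening: 0.9
grasp_force: 0.0
```

>>> play_rows(dp=[[0, 0, 0], [0, 0, 0], [0, 0, 0], [0, 0, 0], [0, 0, 0]], rot=[[0, 0, 0], [0, 0, 0], [0, 0, 0], [0, 0, 0], [0, 0, 0]], fingers=0, grip_force=70)

```text
clock: 11.82
eef_pos: [562.7, -39.2, 136.5]
tcp_rot: [3.141, -0.0, 0.79]
contact_force: [-1.2, 0.6, 5.8]
opening: 0.596
grasp_force: 71.6
```

>>> play_rows(dp=[[0, 0, 0], [0, 0, 0], [0, 0, 0]], rot=[[0, 0, 0], [0, 0, 0], [0, 0, 0]])

```text
clock: 12.07
eef_pos: [562.7, -39.1, 136.5]
tcp_rot: [3.141, -0.0, 0.79]
contact_force: [-1.3, 1.3, 6.0]
opening: 0.598
grasp_force: 71.6
```

>>> play_rows(dp=[[0, 0, 0.02], [0, 0, 0.04], [0, 0, 0.06], [0, 0, 0.08], [0, 0, 0.09]], rot=[[0, 0, 0], [0, 0, 0], [0, 0, 0], [0, 0, 0], [0, 0, 0]], grip_force=90)

```text
clock: 12.48
eef_pos: [562.8, -39.2, 133.2]
tcp_rot: [3.141, -0.001, 0.79]
contact_force: [-2.7, 0.8, 10.2]
opening: 0.59
grasp_force: 92.4
```

>>> play_rows(dp=[[0, 0, 0], [0, 0, 0], [0, 0, 0]], rot=[[0, 0, 0], [0, 0, 0], [0, 0, 0]])

```text
clock: 12.73
eef_pos: [562.8, -39.2, 133.3]
tcp_rot: [3.141, -0.001, 0.79]
contact_force: [-2.1, 1.0, 9.8]
opening: 0.587
grasp_force: 92.4
```

>>> play_rows(dp=[[0, 0, 0.01], [0, 0, 0.02], [0, 0, 0.03], [0, 0, 0.03], [0, 0, 0.03]], rot=[[0, 0, 0], [0, 0, 0], [0, 0, 0], [0, 0, 0], [0, 0, 0]])

```text
clock: 13.15
eef_pos: [562.9, -39.2, 132.3]
tcp_rot: [3.141, -0.001, 0.79]
contact_force: [-3.2, -0.5, 10.6]
opening: 0.587
grasp_force: 92.7
```

>>> play_rows(dp=[[0, 0, 0.01], [0, 0, 0.01], [0, 0, 0.01], [0, 0, 0.01], [0, 0, 0.01]], rot=[[0, 0, 0], [0, 0, -0.5], [0, 0, -1.0], [0, 0, -1.5], [0, 0, -2.0]])

```text
clock: 13.57
eef_pos: [563.5, -39.2, 132.2]
tcp_rot: [3.14, -0.001, 1.002]
contact_force: [-1.2, 0.3, 10.7]
opening: 0.594
grasp_force: 92.9
```

```bash
python3 -c "
from rig import telemetry as t
s=t.sense();print(s['eef_pos'],s['tcp_rot'],s['contact_force'],s['wrist_torque'])"
```

```text
[563.52035621 -39.23382061 132.16623531] [ 3.13955214e+00 -1.20066050e-03  1.00191279e+00] [-1.18814623  0.2663902  10.74661419] [ 0.07978275  0.23081876 -0.07164937]
```

>>> play_rows(dp=[[0, 0, 0], [0, 0, 0], [0, 0, 0], [0, 0, 0], [0, 0, 0]], rot=[[0, 0, -0.7], [0, 0, -1.4], [0, 0, -2.1], [0, 0, -2.8], [0, 0, -3.5]])

```text
clock: 13.98
eef_pos: [563.9, -39.2, 132.3]
tcp_rot: [3.138, -0.001, 1.369]
contact_force: [-0.3, 0.6, 11.0]
opening: 0.592
grasp_force: 92.9
```

>>> play_rows(dp=[[0, 0, 0], [0, 0, 0], [0, 0, 0], [0, 0, 0], [0, 0, 0]], rot=[[0, 0, -0.7], [0, 0, -1.4], [0, 0, -2.1], [0, 0, -2.8], [0, 0, -3.5]])

```text
clock: 14.4
eef_pos: [564.0, -39.3, 132.3]
tcp_rot: [3.138, 0.001, 1.736]
contact_force: [0.4, 0.1, 11.4]
opening: 0.593
grasp_force: 92.9
```

>>> play_rows(dp=[[0, 0, 0], [0, 0, 0], [0, 0, 0], [0, 0, 0]], rot=[[0, 0, -0.7], [0, 0, -1.4], [0, 0, -1.9], [0, 0, -1.9]])

```text
clock: 14.73
eef_pos: [564.0, -39.2, 132.3]
tcp_rot: [3.138, 0.001, 1.935]
contact_force: [0.2, 0.2, 11.5]
opening: 0.586
grasp_force: 92.9
```

```bash
python3 -c "
from rig import telemetry as t
s=t.sense();print(s['eef_pos'],s['tcp_rot'],s['contact_force'],s['wrist_torque'])"
```

```text
[564.03948317 -39.23926632 132.33900527] [3.13849560e+00 1.39548928e-03 1.93481956e+00] [ 0.17773267  0.18966639 11.48336666] [0.0599092  0.12422275 0.0163525 ]
```

The tool has turned 65.6° with almost no torque. I'm lifting a little first and watching the force.

>>> play_rows(dp=[[0, 0, -0.06], [0, 0, -0.12], [0, 0, -0.18], [0, 0, -0.24], [0, 0, -0.3]], rot=[[0, 0, 0], [0, 0, 0], [0, 0, 0], [0, 0, 0], [0, 0, 0]])

```text
clock: 15.15
eef_pos: [562.0, -39.1, 142.7]
tcp_rot: [-3.141, -0.0, 1.932]
contact_force: [0.6, -0.1, 0.0]
opening: 0.592
grasp_force: 93.1
```

>>> play_rows(dp=[[0, 0, -0.2], [0, 0, -0.5], [0, 0, -0.8], [0, 0, -1.1], [0, 0, -1.4]], rot=[[0, 0, 0], [0, 0, 0], [0, 0, 0], [0, 0, 0], [0, 0, 0]])

```text
clock: 15.57
eef_pos: [562.7, -39.2, 200.7]
tcp_rot: [3.141, 0.0, 1.932]
contact_force: [-0.1, -0.4, -1.5]
opening: 0.587
grasp_force: 93.2
```

>>> play_rows(dp=[[0, 0, 0], [0, 0, 0], [0, 0, 0], [0, 0, 0], [0, 0, 0]], rot=[[0, 0, 0], [0, 0, 0], [0, 0, 0], [0, 0, 0], [0, 0, 0]])

```text
clock: 15.98
eef_pos: [562.0, -39.1, 198.2]
tcp_rot: [-3.14, -0.001, 1.931]
contact_force: [-0.4, 1.0, -0.0]
opening: 0.586
grasp_force: 93.2
```

>>> play_rows(dp=[[0, 0, 0], [0, 0, 0], [0, 0, 0], [0, 0, 0], [0, 0, 0]], rot=[[0, 0, 0], [0, 0, 0], [0, 0, 0], [0, 0, 0], [0, 0, 0]])

```text
clock: 16.4
eef_pos: [562.5, -39.1, 198.8]
tcp_rot: [-3.142, -0.0, 1.932]
contact_force: [-0.5, -1.0, 0.1]
opening: 0.593
grasp_force: 93.2
```

Run:
```python
from h import *
from rig import telemetry,optics
from plan import plan
plan(562.5,-38.9,199,1.935)
s=telemetry.sense();t=optics.grab_frame("scene");o=pickle.load(open("w6.pkl","rb"))[1]
p=s["eef_pos"];print("vel",np.abs(s["qvel"]).max())
A=cv2.cvtColor(o["color"],cv2.COLOR_RGB2GRAY).astype(int);B=cv2.cvtColor(t["color"],cv2.COLOR_RGB2GRAY).astype(int)
cc=lambda y0,y1,x0,x1:np.abs(A-B)[y0:y1,x0:x1].mean().round(1)
print("pin/ear diff",cc(168,190,299,311),"bottle body diff",cc(200,235,308,338))
for z in(2,5,8,33):print(z,np.round(proj(t,p+[0,0,z]),1))
print("neck mouth",np.round(proj(t,(562.2,-38.7,154)),1))
u=int(round(proj(t,p)[0]));print(u,[(v,t["color"][v,u].tolist()) for v in range(150,192,2)])
```

```text
clock 16.4 at [562.5 -39.1 198.8] [-3.142 -0.     1.932] F [-0.5 -1.   0.1] open 0.593 grip 93.2
dp [0.005, 0.003, -0.004] rot [-0.0, -0.0, -0.033] rows>= 0.03
vel 0.0013536790399529298
pin/ear diff 18.1 bottle body diff 1.8
2 [322.8 168.1]
5 [322.8 167.1]
8 [322.8 166.2]
33 [322.8 158.3]
neck mouth [322.6 182.1]
323 [(150, [73, 71, 76]), (152, [48, 46, 52]), (154, [43, 46, 49]), (156, [29, 36, 38]), (158, [47, 48, 51]), (160, [64, 68, 69]), (162, [122, 126, 124]), (164, [118, 121, 121]), (166, [96, 100, 100]), (168, [102, 104, 103]), (170, [96, 98, 99]), (172, [103, 104, 104]), (174, [176, 179, 179]), (176, [184, 186, 186]), (178, [177, 180, 179]), (180, [168, 160, 150]), (182, [149, 138, 134]), (184, [149, 141, 134]), (186, [195, 188, 179]), (188, [211, 207, 199]), (190, [144, 137, 131])]
```

Run:
```python
from h import *
from rig import optics
t=optics.grab_frame("scene");o=pickle.load(open("w6.pkl","rb"))[1]
A,B=[cv2.cvtColor(x["color"],cv2.COLOR_RGB2GRAY) for x in(o,t)]
for r in(A,B):print(r[168:192:2,298:314],"\n")
w=optics.grab_frame("top")
for n,X in dict(knob=(576.9,29.8,150)).items():
    u,v=proj(w,X).round().astype(int);print(u,v);print(cv2.cvtColor(w["color"],cv2.COLOR_RGB2GRAY)[v-8:v+9:2,u-9:u+10])
```

```text
[[ 12  11  10  20  23  26  18  24  23  33  20  33  11   2  27  29]
 [ 28  17  30  27  27  24  25  21  30  32  45  53  44  17  24  19]
 [ 22   9  26  18  29  26  26  44  44  47  41  50  47  81  51  27]
 [ 18  14  13  15  14  30  14  31  37  43  46  45  36  25  40  58]
 [165 149 151 154 151 130  76  25  13  30  24  27   5  59 177 185]
 [181 180 186 188 191 183 117  35  15  19  25  17  14  48 161 154]
 [177 178 176 188 209 203 190 133  50  23  22  29  98 152 162 119]
 [184 204 226 210 199 175 162 156 136 113 102 122 202 219 211 146]
 [152 151 191 172 155 153 156 154 147 133 126 142 199 221 224 164]
 [140 119 115 128 166 178 189 193 190 184 184 186 195 217 223 171]
 [132 117 116 125 148 155 170 198 219 222 220 211 211 207 193 162]
 [111 130 140 156 153 145 145 152 153 166 169 157 163 168 170 171]] 

[[ 33  13  24  28  31  20  26  20  25  28  30  11  25  18  31  70]
 [ 13  32  19  16  18  26  35  24  39  43  47  82  59  19  11  40]
 [ 20  24  22  29  26  40  86  58  29  31  31  36  50  39  19  30]
 [ 29  11  16  14  31 100  68  24  24  32  32  25  29  84  65  54]
 [167 145 149 151 148 125
[... 551 characters left out ...]
 116 116 104 104 105 104 105  95  94  95  95
   96]
 [109 167 175 181 182 181 181 181 182 182 182 182 182 182 132 113  98  89
   88]
 [133 181 169 179 180 174 179 162 146 151 155 163 177 179 183 116 123  99
   89]
 [163 187 146 161 161 125  55  46  47  48  47  46  51 111 129 138 118 109
  115]
 [128 120 127 128  94  50  48  48  47  48  48  48  49  43  78 126 128 111
   88]
 [128 116 128 129  75  47  49  48  48  48  47  49  48  43  44 126 129 129
  129]
 [122 130 131 132 120  69  46  46  49  48  47  47  43  42  61 126 129 129
  131]
 [116 126 128 129 129 129  97  54  43  41  42  41  55  71 120 131 130 130
  133]
 [122 124 128 128 128 129 128 129 116 116 107 114 128 129 128 129 130 126
  141]]
```

The pin's knob sits at the same pixels as before, with only shadows changed. The bottle hasn't moved, and the cap is held level over the mouth. I'm handing in.

```bash
python3 -c "
from rig import r
print(r.sign_off())"
```

```text
the job is handed in; nothing more can be done
None
```

The job is handed in at about 16.5 s of the 56 s: the pin is seated through both ears and released, and the cap is turned off and held level about 5 cm above the bottle's mouth; the sign-off call returned no verdict.

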